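# Take the washed caddy apart to drain

## Task

Take the caddy stack apart from the top down, one piece after another: first stand the glass jar, mouth-down as it is, in the steel soap dish, then lay the small, the medium and the large green tier the right way up and flat in the terracotta saucer of its own size (small in small, medium in medium, large in large). Lower each piece into place rather than letting it drop, and leave the scrub brush and the blue cap where they are.

Things in the scene. Friction and masses are not known exactly. Their poses are not given: they have to be found in the camera images.
- jar: clear glass jar, loose, 140 g, plain cylinder 56 mm in diameter, 75 mm high, walls 4 mm, mouth-down (closed end up). Origin: centre of the mouth rim it stands on, z up. At the start it tops the stack, upside-down over the small tier's hub, its rim on that tier's floor; it must rise 46 mm to clear the spigot.
- tier_small: the smallest green plastic caddy tier, loose, 80 g: round dish, diameter 84 mm. Origin: centre of underside, z up. Wall 3 mm thick, from z = 0 to 26 mm; floor top z = 14. Grip the central upright hub: diameter 28, up to z = 52, with a 14 mm wide spigot on it to z = 60. Underneath, a socket (20 wide, 10 deep) sits loosely on the spigot of the tier below, base on its hub top. Starts under the jar.
- tier_medium: the middle-sized green plastic caddy tier, loose, 110 g: round dish, diameter 112 mm. Origin: centre of underside, z up. Wall 3 mm thick, from z = 0 to 26 mm; floor top z = 14. Grip the central upright hub: diameter 28, up to z = 52, with a 14 mm wide spigot on it to z = 60. Underneath, a socket (20 wide, 10 deep) sits loosely on the spigot of the tier below, base on its hub top. Starts second.
- tier_large: the largest green plastic caddy tier, loose, 150 g: round dish, diameter 140 mm. Origin: centre of underside, z up. Wall 3 mm thick, from z = 0 to 26 mm; floor top z = 14. Grip the central upright hub: diameter 28, up to z = 52, with a 14 mm wide spigot on it to z = 60. Underneath, a socket (20 wide, 10 deep) sits loosely on the spigot of the tier below, base on its hub top. Starts lowest.
- saucer_small: the small fixed terracotta drip saucer, round, 118 mm outside and 108 mm inside diameter. Origin: centre of its underside (on the cement), z up. Top of its inner floor at z = 5 mm, rim at z = 16 mm. It takes the small tier.
- saucer_medium: the medium fixed terracotta drip saucer, round, 146 mm outside and 136 mm inside diameter. Origin: centre of its underside (on the cement), z up. Top of its inner floor at z = 5 mm, rim at z = 16 mm. It takes the medium tier.
- saucer_large: the large fixed terracotta drip saucer, round, 174 mm outside and 164 mm inside diameter. Origin: centre of its underside (on the cement), z up. Top of its inner floor at z = 5 mm, rim at z = 16 mm. It takes the large tier.
- soap_dish: fixed rectangular stainless steel soap dish, 104 mm (its x) by 80 mm (its y) and 18 mm high, walls 3 mm (inside 98 by 74 mm), top of its floor at z = 3 mm. Origin: centre of its underside, z up.
- brush: bystander: loose wooden scrub brush lying bristles down, 167 mm long along its x (head to +x, 75 by 50 mm; handle to -x, 22 mm wide), 36 mm high. Origin: under its length's middle, on the cement.
- cap: bystander: loose blue spray-bottle cap standing upright, 32 mm in diameter at the foot, narrowing to 20 mm, 30 mm high. Origin: centre of its underside.

How it is judged:
By the outcome, as a careful person would: the job done as asked, in the order asked, and still so for the second after the job is handed in, with the robot touching nothing.
It also fails if it takes over 125 s, if anything falls off the work surface, if the arm or the gripper's body presses on something with over 40 N, if the wrist force passes 120 N, or if a joint passes its speed limit or range.

## Robot

A 7-joint arm with a two-finger parallel gripper is mounted at the origin on the work surface. World frame = base frame: x ahead of the robot, y to its left, z up, the work surface at z = 0. Lengths are in m, angles in rad, forces in N, time in s.
With the tool pointing down it reaches from about 0.35 to 0.775 m from the base axis. Payload 3.1 kg.
Tool frame: the origin (TCP) lies between the finger pads; the fingertips stand 11 mm ahead of it and the grasp point (between the pads) lies 8 mm behind it (robot.finger_overhang is the distance from the TCP to the fingertips, in m); z points along the fingers, y is the line along which they close (so a half turn about z gives the same grasp; the last joint's range is limited). The gripper opens to 85 mm and grips with 20 to 120 N. Pads are 22 mm wide; open, the fingers measure 114 mm over their backs; the gripper's body (76 mm by 85 mm) begins 54 mm behind the grasp point. The pads swing forward as they close: fully open they stand 13 mm farther back than shut.
Start: joints at [-1.308, 0.311, 0.014, 1.512, -0.004, 1.319, -0.027], TCP at [0.165, 0.525, 0.242] pointing down, gripper open.
Joint ranges: [-2.7, 2.7], [-0.3, 1.91], [-1.27, 1.3], [0.12, 2.57], [-1.44, 4.58], [0.2, 2.03], [-3.05, 3.05]. Speed limits (rad/s): [2.79, 2.79, 3.14, 3.14, 3.14, 3.14, 3.14].

## Interface

Orientations are given as [roll, pitch, yaw] about the fixed x, y, z axes, in that order (R = Rz(yaw) Ry(pitch) Rx(roll)).
In Python, from workcell import robot gives the robot as it stands.
- The arm moves only by the tool shift_gripper, called after ">>>" as name(argument=value, ...) on one line, values as JSON. Schema: {"type":"object","properties":{"steps":{"type":"array","items":{"type":"number"},"minItems":7,"maxItems":56},"squeeze":{"type":"number"},"only":{"type":"string"},"quiet":{"type":"boolean"},"lines":{"type":"string"}},"required":["steps"],"additionalProperties":false}. steps is one flat list of numbers that holds 1 to 8 rows one after another, with no inner brackets; each row has 7 numbers: a rotation vector rx, ry, rz in rad, then dx, dy, dz in units of 50 mm, then the finger opening in m; each row is the pose to reach, as a shift and turn from the pose commanded when the call began, along the tool's axes at that moment; what a row does not reach only later rows make up. A row lasts 1/8 s, in which the tool goes at most 0.0625 m and 0.188 rad, less where a joint would pass 70% of its speed; a pose out of reach is approached as far as the arm can. The fingers move at their own pace and stop on an object; squeeze is the grip in N (left out, the last holds). Time passes only in rows, so rows that do not move let the fingers close. The tool returns the time, the measured TCP pose, the force, the opening and the grip force at its end. only (a regular expression) keeps the lines of the reply that match it, lines (a string "A,B") keeps lines A to B, and quiet returns only ok. Input that does not fit is refused with a message, and nothing moves.
- robot.get_state(): the state, without advancing time (a new reading comes with each control period).
- robot.read_camera(name): name is "side" or "top"; returns a dict with "img" (420x560x3 uint8, blue, green, red), "fx", "fy", "cx", "cy" (pixels), "position" and "attitude" of the camera in the world. Camera axes: x right, y up, looking along -z (the intrinsics and any distortion apply to the point x, -y, -z); pixel columns grow to the right and rows downward; lengths in m; the calibration is good to about 2 mm. A picture is of the moment at which its call begins. There is no depth.
- robot.sign_off(): hands the job in; it is judged then, once.
The state is a dict: "time_s": time; "joints": joint angles; "joint_velocities": joint speeds; "tau": joint torques, N m; "tcp_pos": TCP position; "tool_rot": TCP orientation; "contact_force": force on the tool from outside, world axes, zero at the start; "wrist_torque": the same for the moment, N m; "width": finger opening in m; "grip_force": force on a finger pad.
Only numpy, scipy, OpenCV 4.12 (cv2) and the standard library are available. Lean on these libraries where they do the work, as an engineer would, in place of code of your own. Each camera call takes 0.05 s, during which the arm holds its last target. There are 200 camera calls.

## Working session

There is one attempt and no reset: what is moved stays moved. The work goes in short steps, Python scripts to look and compute and a tool call to move; the robot and the scene stay as the last step left them, time stands still between calls to the robot, and variables do not carry over. Pictures are saved under pics/ and viewed, at most 14 in all, crops included, and the job is handed in when it is done.

```bash
ls; mkdir -p pics
```

Run:
```python
from workcell import robot
import cv2
for n in("top","side"):
    c=robot.read_camera(n); cv2.imwrite(f"pics/{n}0.png",c["img"])
    print({k:v for k,v in c.items() if k!="img"})
print(robot.get_state(), robot.finger_overhang)
```

```text
pics
workcell.py
{'fx': 495.09262458427094, 'fy': 495.09262458427094, 'cx': 277.22719656828673, 'cy': 200.83875755568823, 'position': array([0.34972433, 0.07030268, 1.30612175]), 'attitude': array([ 0.17297435,  0.01234265, -1.5706818 ])}
{'fx': 434.20525006057494, 'fy': 434.20525006057494, 'cx': 278.306916173231, 'cy': 209.5149117553733, 'position': array([0.39225539, 0.80112274, 0.74983524]), 'attitude': array([ 0.86564855, -0.01112349, -2.93003963])}
{'time_s': 0.1, 'joints': array([-1.30767536,  0.31165486,  0.01400583,  1.51286603, -0.00441074,
        1.3192003 , -0.02719997]), 'joint_velocities': array([-0.00220282, -0.00238545,  0.00117227, -0.00367561, -0.00016689,
       -0.00093766,  0.00076018]), 'tau': array([ 1.11347057e-03, -3.80858016e+01,  1.46856909e-01, -2.31239891e+01,
        1.22962860e-02,  8.09427118e-03, -1.37042957e-05]), 'tcp_pos': array([0.16487092, 0.52406138, 0.24133706]), 'tool_rot': array([-3.13949659e+00,  8.20158884e-05,  2.83683354e+00]), 'contact_force': array([-0.91777695,  0.15516176,  0.00511247]), 'wrist_torque': array([0.02052549, 0.00824812, 0.00922162]), 'grip_force': 0.0, 'width': 0.08542183853057654} 0.011
```
Distortion "any" — no distortion keys. Fine.

View pics/top0.png

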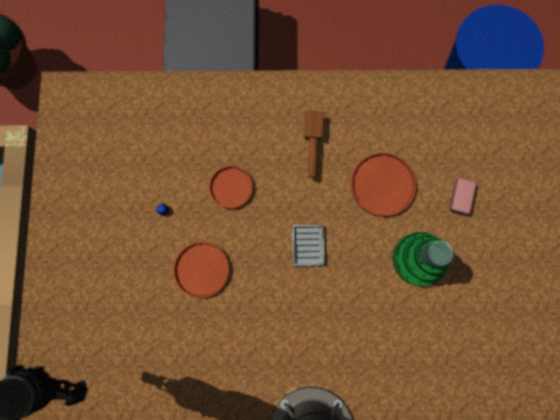

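View pics/side0.png

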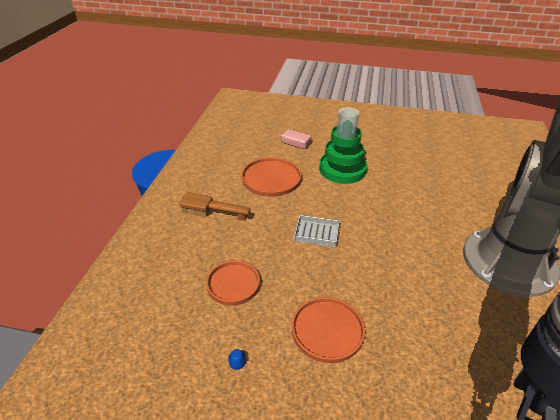

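The top view shows the stack at about (425,258) with the jar top at (435,254). The small, medium and large saucers are at (232,188), (203,270) and (384,185), and the dish is at (309,246). The brush is at (313,145) and the cap at (162,210). The side view shows the stack upright at (345,150). Next I'll take masks and enlarged crops.

Create h.py:
```python
import cv2, numpy as np
from scipy.spatial.transform import Rotation as Ro
def ray(c,px):
    px=np.atleast_2d(px).astype(float)
    d=np.c_[(px[:,0]-c["cx"])/c["fx"],-(px[:,1]-c["cy"])/c["fy"],-np.ones(len(px))]
    return np.array(c["position"]),d@Ro.from_euler('xyz',c["attitude"]).as_matrix().T
def plane(c,px,z):
    o,d=ray(c,px); return (o+d*((z-o[2])/d[:,2])[:,None])[:,:2]
def tri(c1,p1,c2,p2):
    o1,d1=ray(c1,p1);o2,d2=ray(c2,p2);d1=d1[0];d2=d2[0]
    s=np.linalg.lstsq(np.c_[d1,-d2],o2-o1,rcond=None)[0]
    a=o1+s[0]*d1;b=o2+s[1]*d2
    return (a+b)/2,np.linalg.norm(a-b)
def circ(p):
    A=np.c_[2*p,np.ones(len(p))];s=np.linalg.lstsq(A,(p**2).sum(1),rcond=None)[0]
    return s[:2],np.sqrt(s[2]+s[0]**2+s[1]**2)
def mask(img,k):
    h=cv2.cvtColor(img,cv2.COLOR_BGR2HSV);H,S,V=[h[...,i].astype(int) for i in range(3)]
    m={"green":(H>45)&(H<80)&(S>120)&(V>35),"terra":((H<9)|(H>176))&(S>150)&(V>90),
       "steel":(S<70)&(V>90)}[k]
    return m.astype(np.uint8)*255
def blobs(m,amin,box):
    r=[]
    for k in cv2.findContours(m,cv2.RETR_EXTERNAL,cv2.CHAIN_APPROX_NONE)[0]:
        if cv2.contourArea(k)>amin:
            x,y=k[:,0].mean(0)
            if box[0]<x<box[2] and box[1]<y<box[3]: r.append(k[:,0])
    return r
```

Run:
```python
from workcell import robot
from h import *
C={n:robot.read_camera(n) for n in("top","side")}
t,s=C["top"],C["side"]
box={"top":(140,80,440,310),"side":(170,100,400,380)}
sc={}
for n,c in C.items():
    for k in blobs(mask(c["img"],"terra"),500,box[n]):
        e=cv2.fitEllipse(k); print(n,np.round(e[0],1),np.round(e[1],1),end=' ')
        for z in(0.,.016,):
            o,r=circ(plane(c,k,z)); print(z,np.round(o,4),round(r*1e3,1),end=' ')
        print(); sc.setdefault(n,[]).append((r,e[0]))
    for k in blobs(mask(c["img"],"steel"),300,(285,210,350,270)):
        b=cv2.minAreaRect(plane(c,k,.018).astype(np.float32)*1000); print(n,"dish",np.round(b[0],1),np.round(b[1],1),b[2],k[:,0].min(),k[:,0].max(),k[:,1].min(),k[:,1].max())
for a,b in zip(sorted(sc["top"],key=lambda q:q[0]),sorted(sc["side"],key=lambda q:q[0])):
    print("tri",tri(t,a[1],s,b[1]))
a=cv2.resize(t["img"][220:300,380:465],None,fx=6,fy=6,interpolation=cv2.INTER_CUBIC)[:480,:400*1]
a=cv2.resize(t["img"][225:295,385:460],(375,350),interpolation=cv2.INTER_CUBIC)
b=cv2.resize(s["img"][100:190,312:387],(375,450),interpolation=cv2.INTER_CUBIC)
o=np.zeros((450,750,3),np.uint8);o[:350,:375]=a;o[:,375:]=b
cv2.imwrite("pics/stack.png",np.clip(o*1.6,0,255).astype(np.uint8))
for n,c in C.items():
    k=max(blobs(mask(c["img"],"green"),200,(300,90,470,310)),key=len);print(n,k.min(0),k.max(0))
```

```text
top [202.1 269.7] [50.3 54.3] 0.0 [0.3958 0.2833] 68.1 0.016 [0.3952 0.2807] 67.3 
top [231.1 187.5] [38.3 41.8] 0.0 [0.6151 0.2108] 54.4 0.016 [0.6119 0.2091] 53.7 
top [383.2 184.6] [60.1 63.1] 0.0 [ 0.6224 -0.1983] 83.4 0.016 [ 0.6191 -0.195 ] 82.4 
top dish [458.5   6.2] [ 83.2 104. ] 89.91826629638672 292 324 225 265
side [735.2 472.9] [ 619.8 1574.7] 0.0 [ 0.7906 -0.6926] 901.4 0.016 [ 0.7821 -0.6607] 882.2 
side dish [456.6  13.8] [103.6  96.6] 0.4653994143009186 294 339 215 246
tri (array([0.35077101, 0.41747121, 0.52789939]), np.float64(0.613327601624207))
top [393 232] [448 286]
side [320 126] [366 183]
```

View pics/stack.png

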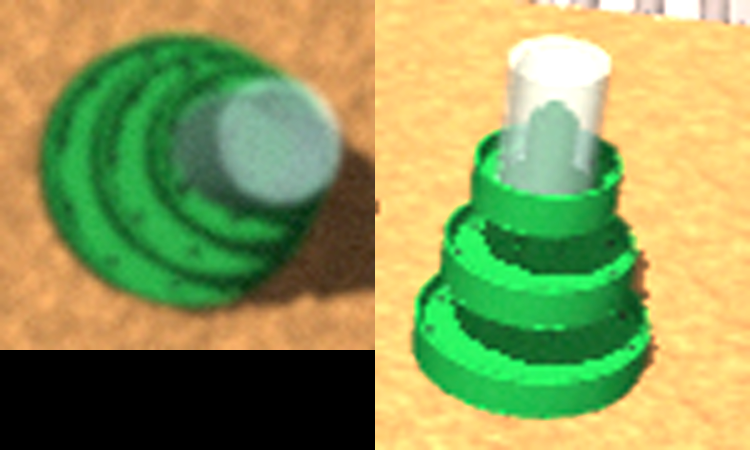

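The crop shows the jar's top disc at about (440.6,253.4) in top and (349,112.8) in side. The tiers are upright and near concentric, with the small tier's rim centred at about (346.5,132) in side.

Run:
```python
from workcell import robot
from h import *
t,s=[robot.read_camera(n) for n in("top","side")]
print("jar top",tri(t,(440.6,253.4),s,(349,112.8)))
print("jar xy at .193",plane(t,(440.6,253.4),.193),plane(s,(349,112.8),.193))
# large tier: left half arc of green contour in top view, at rim z .026
k=max(blobs(mask(t["img"],"green"),200,(380,200,470,310)),key=len)
k=k[(k[:,0]<420)|((k[:,1]>275)&(k[:,0]<428))]
for z in(.0,.026): print("large tier",z,circ(plane(t,k,z)))
h=cv2.cvtColor(s["img"],cv2.COLOR_BGR2HSV)
for p in((271,178),(233,283),(328,328),(300,270)): print(p,h[p[1],p[0]])
for p in((271,178),(233,283),(328,328)):
    m=((h[...,0]<8)&(h[...,1]>165)).astype(np.uint8)*255
    m[:, :175]=0
    n,l=cv2.connectedComponents(m); q=(l==l[p[1],p[0]]).astype(np.uint8)
    k=max(cv2.findContours(q,0,1)[0],key=len)[:,0]
    print(p,cv2.fitEllipse(k),[np.round(np.r_[circ(plane(s,k,z))[0],circ(plane(s,k,z))[1]],4) for z in(.005,.016)])
```

```text
jar top (array([ 0.42362919, -0.28169641,  0.18946342]), np.float64(0.001988970698935749))
jar xy at .193 [[ 0.42438865 -0.28061115]] [[ 0.42244167 -0.27472221]]
large tier 0.0 (array([ 0.42182253, -0.27730511]), np.float64(0.061005252331495424))
large tier 0.026 (array([ 0.42038732, -0.27038554]), np.float64(0.05979086587698686))
(271, 178) [  9 181 211]
(233, 283) [  9 179 209]
(328, 328) [  9 185 215]
(300, 270) [ 15 149 175]
(271, 178) ((279.5, 209.5), (487.539794921875, 674.52783203125), 90.0) [array([ 0.7145, -0.9792,  1.4126]), array([ 0.7098, -0.9529,  1.3918])]
(233, 283) ((279.5, 209.5), (487.539794921875, 674.52783203125), 90.0) [array([ 0.7145, -0.9792,  1.4126]), array([ 0.7098, -0.9529,  1.3918])]
(328, 328) ((279.5, 209.5), (487.539794921875, 674.52783203125), 90.0) [array([ 0.7145, -0.9792,  1.4126]), array([ 0.7098, -0.9529,  1.3918])]
```

Add to h.py:
```python
def delta(x,y,z,yaw=np.pi):
    from workcell import robot
    s=robot.get_state();R=Ro.from_euler('xyz',s["tool_rot"])
    d=R.inv().apply(np.array([x,y,z])-s["tcp_pos"])
    rv=(R.inv()*Ro.from_euler('xyz',[np.pi,0,yaw])).as_rotvec()
    print("rot",np.round(rv,3),"d",np.round(d,4),"tcp",np.round(s["tcp_pos"],4),"F",np.round(s["contact_force"],1))
```

Run:
```python
from workcell import robot
from h import *
s=robot.read_camera("side");h=cv2.cvtColor(s["img"],cv2.COLOR_BGR2HSV)
t=robot.read_camera("top")
m=((h[...,0]<=11)&(h[...,1]>168)&(h[...,2]>120)).astype(np.uint8)
for nm,p,pt in(("L",(271,178),(383.2,184.6)),("S",(233,283),(231.1,187.5)),("M",(328,328),(202.1,269.7))):
    q=np.zeros_like(m);x,y=p;q[y-45:y+45,x-45:x+45]=m[y-45:y+45,x-45:x+45]
    n,l=cv2.connectedComponents(q);q=(l==l[y,x]).astype(np.uint8)
    k=cv2.convexHull(max(cv2.findContours(q,0,1)[0],key=len))[:,0]
    e=cv2.fitEllipse(k);print(nm,np.round(e[0]+e[1],1),[np.round(np.r_[circ(plane(s,k,z))[0],circ(plane(s,k,z))[1]],4) for z in(.005,.016)],tri(t,pt,s,e[0]))
delta(.42,.28,.27)
```

```text
L [270.7 176.   39.1  59.4] [array([ 0.6227, -0.2027,  0.0913]), array([ 0.6193, -0.1878,  0.0899])] (array([ 0.62065577, -0.19704651,  0.00585818]), np.float64(0.0004414449923066118))
S [232.4 282.3  44.7  53.5] [array([0.6148, 0.2061, 0.0615]), array([0.6115, 0.2148, 0.0606])] (array([0.61368512, 0.21005301, 0.00680502]), np.float64(0.0007588336732586509))
M [327.6 329.4  64.9  73.8] [array([0.3949, 0.2787, 0.075 ]), array([0.3949, 0.2864, 0.0739])] (array([0.39452057, 0.28269591, 0.0035161 ]), np.float64(0.0011630360306254513))
rot [-0.    -0.    -0.305] d [-0.3166 -0.1568 -0.0278] tcp [0.165  0.5246 0.2421] F [ 0.1 -0.6  0.1]
```

The rows are not in the units I measure in: shifts go in units of 50 mm. I convert before sending: -0.028 m is -0.56, -0.317 m is -6.34.

>>> shift_gripper(steps=[0,0,-0.1,-1,-0.5,-0.2,0.085,0,0,-0.2,-2,-1,-0.4,0.085,0,0,-0.305,-3,-1.5,-0.56,0.085,0,0,-0.305,-4,-2,-0.56,0.085,0,0,-0.305,-5,-2.5,-0.56,0.085,0,0,-0.305,-6,-3,-0.56,0.085,0,0,-0.305,-6.34,-3.14,-0.56,0.085,0,0,-0.305,-6.34,-3.14,-0.56,0.085])

```text
time_s: 1.4
tcp_pos: [0.4215, 0.2782, 0.2703]
tool_rot: [-3.141, 0.0, 3.137]
contact_force: [0.7, 1.2, 0.1]
width: 0.0851
grip_force: 0.0
```

```bash
python3 -c "from h import *;delta(.424,-.28,.24)"
```

```text
rot [-0.     0.    -0.004] d [-0.0048 -0.5582  0.0305] tcp [0.4215 0.2782 0.2703] F [0.7 1.2 0.1]
```

In the tool's units: -0.42 m is -8.4, -0.36 m is -7.2.

>>> shift_gripper(steps=[0,0,0,0,-1.2,0,0.085,0,0,0,0,-2.4,0,0.085,0,0,0,0,-3.6,0,0.085,0,0,0,0,-4.8,0,0.085,0,0,0,0,-6,0,0.085,0,0,0,0,-7.2,0,0.085,0,0,0,0,-8.4,0,0.085,0,0,0,0,-8.4,0,0.085])

```text
time_s: 2.4
tcp_pos: [0.4197, -0.1441, 0.2708]
tool_rot: [-3.14, 0.001, 3.134]
contact_force: [0.0, 0.8, 0.6]
width: 0.0849
grip_force: 0.0
```

Run:
```python
from h import *;delta(.424,-.28,.235)
```

```text
rot [-0.002  0.001 -0.008] d [-0.0053 -0.1358  0.0361] tcp [ 0.4197 -0.1441  0.2708] F [0.  0.8 0.6]
```

In the tool's units: -0.138 m is -2.76, -0.1 m is -2.

>>> shift_gripper(steps=[0,0,-0.004,-0.1,-1,0,0.085,0,0,-0.004,-0.1,-2,0,0.085,0,0,-0.004,-0.1,-2.76,0,0.085,0,0,-0.004,-0.1,-2.76,0.4,0.085,0,0,-0.004,-0.1,-2.76,0.4,0.085])

```text
time_s: 3.02
tcp_pos: [0.4259, -0.275, 0.2487]
tool_rot: [3.138, -0.003, -3.134]
contact_force: [0.1, 0.3, -0.5]
width: 0.0847
grip_force: 0.0
```

Run:
```python
from h import *;delta(.424,-.28,.157)
from workcell import robot
t,s=[robot.read_camera(n)["img"] for n in("top","side")]
a=cv2.resize(t[200:310,340:480],(420,330));b=cv2.resize(s[40:200,300:430],(366,450))
o=np.zeros((450,790,3),np.uint8);o[:330,:420]=a;o[:,424:]=b
cv2.imwrite("pics/above.png",np.clip(o*1.4,0,255).astype(np.uint8))
```

```text
rot [ 0.004 -0.003  0.008] d [ 0.0017 -0.0053  0.0916] tcp [ 0.4259 -0.275   0.2487] F [ 0.1  0.3 -0.5]
```

View pics/above.png

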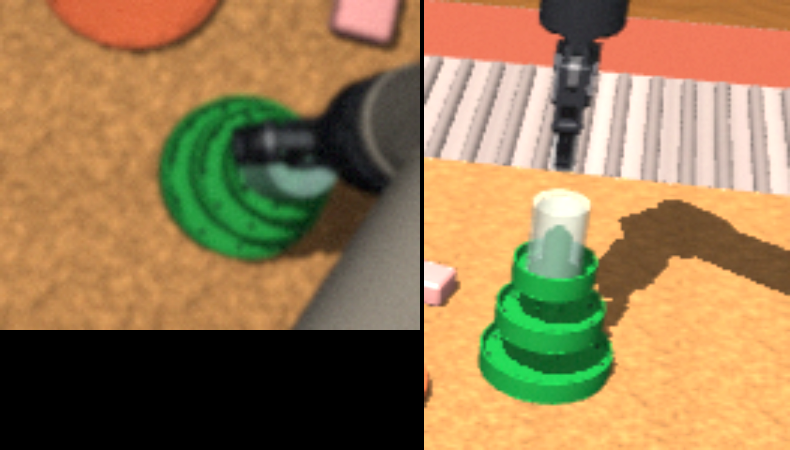

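The side crop shows the gripper in line with the jar, with clear space around it, so I'll descend.

In the tool's units: -0.002 m is -0.04, 0.088 m is 1.76.

>>> shift_gripper(steps=[0,0,0.008,0.02,-0.04,0.4,0.085,0,0,0.008,0.02,-0.04,0.8,0.085,0,0,0.008,0.02,-0.04,1.2,0.085,0,0,0.008,0.02,-0.04,1.6,0.085,0,0,0.008,0.02,-0.04,1.76,0.085,0,0,0.008,0.02,-0.04,1.76,0.085], squeeze=30)

```text
time_s: 3.88
tcp_pos: [0.425, -0.2795, 0.1626]
tool_rot: [3.141, 0.0, 3.139]
contact_force: [0.2, -0.1, 0.2]
width: 0.0851
grip_force: 0.0
```

Run:
```python
from h import *;delta(.424,-.28,.157)
```

```text
rot [ 0.     0.    -0.002] d [ 0.001  -0.0005  0.0056] tcp [ 0.425  -0.2795  0.1626] F [ 0.2 -0.1  0.2]
```

In the tool's units: 0.005 m is 0.1, 0.001 m is 0.02.

>>> shift_gripper(steps=[0,0,0,0.02,0,0.1,0.07,0,0,0,0.02,0,0.1,0.062,0,0,0,0.02,0,0.1,0.056,0,0,0,0.02,0,0.1,0.05,0,0,0,0.02,0,0.1,0.045,0,0,0,0.02,0,0.1,0.045], squeeze=30)

```text
time_s: 4.62
tcp_pos: [0.4239, -0.2808, 0.1579]
tool_rot: [-3.141, 0.001, 3.138]
contact_force: [-0.2, -1.1, 4.8]
width: 0.0561
grip_force: 31.6
```

>>> shift_gripper(steps=[0,0,0,0,0,0,0.045,0,0,0,0,0,0,0.045])

```text
time_s: 4.88
tcp_pos: [0.4239, -0.2808, 0.1579]
tool_rot: [-3.141, 0.001, 3.138]
contact_force: [-1.1, -1.0, 4.9]
width: 0.056
grip_force: 31.7
```

>>> shift_gripper(steps=[0,0,0,0,0,-0.2,0.045,0,0,0,0,0,-0.4,0.045,0,0,0,0,0,-0.8,0.045,0,0,0,0,0,-1.2,0.045,0,0,0,0,0,-1.4,0.045,0,0,0,0,0,-1.4,0.045], squeeze=30)

```text
time_s: 5.62
tcp_pos: [0.4238, -0.2802, 0.2278]
tool_rot: [-3.141, 0.001, 3.138]
contact_force: [0.4, -0.5, -1.5]
width: 0.056
grip_force: 32.1
```

Run:
```python
from h import *;delta(.458,.007,.06)
from workcell import robot
s=robot.read_camera("side")["img"]
cv2.imwrite("pics/lift.png",np.clip(cv2.resize(s[40:260,250:450],(400,440))*1.4,0,255).astype(np.uint8))
```

```text
rot [-0.     0.001 -0.003] d [-0.033   0.2874  0.1678] tcp [ 0.4238 -0.2802  0.2278] F [ 0.4 -0.5 -1.5]
```

View pics/lift.png

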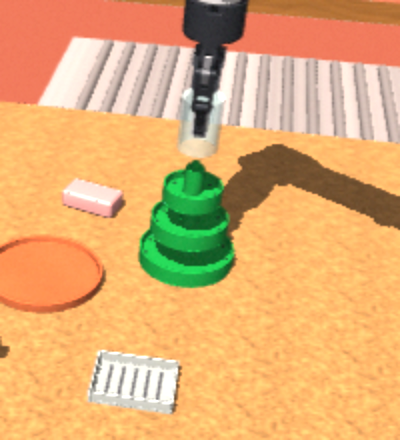

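The jar hangs upright in the gripper, clear of the spigot, and the stack is undisturbed. The dish centre is near (317,230.5) in the side view.

>>> shift_gripper(steps=[0,0,0,-0.1,0.8,0,0.045,0,0,0,-0.22,2,0,0.045,0,0,0,-0.36,3.2,0,0.045,0,0,0,-0.5,4.4,0,0.045,0,0,0,-0.6,5.3,0,0.045,0,0,0,-0.66,5.74,0,0.045,0,0,0,-0.66,5.74,0,0.045,0,0,0,-0.66,5.74,0,0.045], squeeze=30)

```text
time_s: 6.68
tcp_pos: [0.457, 0.0049, 0.2268]
tool_rot: [-3.14, -0.001, 3.136]
contact_force: [-0.6, -0.7, -2.0]
width: 0.056
grip_force: 32.4
```

Run:
```python
from h import *
from workcell import robot
t,s=[robot.read_camera(n) for n in("top","side")]
print(tri(t,(308.3,245.5),s,(317,230.5)))
delta(.458,.007,.058)
k=max(blobs(mask(s["img"],"green"),100,(300,90,470,310)),key=len)
for n,c,b in(("top",t,(385,225,460,295)),("side",s,(312,100,387,190))):
    cv2.imwrite(f"pics/{n}s2.png",c["img"])
a=cv2.resize(t["img"][225:295,385:460],(375,350),interpolation=cv2.INTER_CUBIC)
b=cv2.resize(s["img"][100:190,312:387],(375,450),interpolation=cv2.INTER_CUBIC)
o=np.zeros((450,750,3),np.uint8);o[:350,:375]=a;o[:,375:]=b
cv2.imwrite("pics/stack2.png",np.clip(o*1.6,0,255).astype(np.uint8))
```

```text
(array([0.45679786, 0.00498247, 0.00830997]), np.float64(0.0016704623917239189))
rot [-0.001 -0.    -0.007] d [-0.0008  0.0025  0.1691] tcp [0.4573 0.0047 0.2271] F [ 0.2  0.  -0.6]
```

View pics/stack2.png

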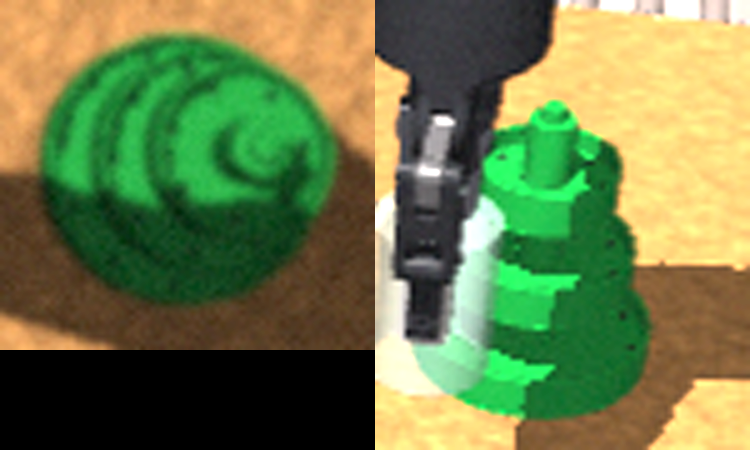

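The spigot tip is at about (438,254) in top and (348,121) in side. Lowering the jar now.

In the tool's units: 0.169 m is 3.38, 0.04 m is 0.8.

>>> shift_gripper(steps=[0,0,-0.005,0,0.04,0.8,0.045,0,0,-0.005,0,0.04,1.6,0.045,0,0,-0.005,0,0.04,2.4,0.045,0,0,-0.005,0,0.04,3,0.045,0,0,-0.005,0,0.04,3.38,0.045,0,0,-0.005,0,0.04,3.5,0.045,0,0,-0.005,0,0.04,3.5,0.045], squeeze=30)

```text
time_s: 7.65
tcp_pos: [0.4578, 0.0079, 0.0525]
tool_rot: [-3.141, 0.0, 3.141]
contact_force: [0.4, -1.1, -1.1]
width: 0.0564
grip_force: 32.4
```

>>> shift_gripper(steps=[0,0,0,0,0,0.06,0.045,0,0,0,0,0,0.1,0.045,0,0,0,0,0,0.1,0.045])

```text
time_s: 8.02
tcp_pos: [0.4577, 0.0088, 0.0475]
tool_rot: [3.141, 0.0, -3.14]
contact_force: [0.4, 1.2, -1.2]
width: 0.0561
grip_force: 32.4
```

Run:
```python
from h import *
from workcell import robot
t,s=[robot.read_camera(n) for n in("top","side")]
print(tri(t,(438,254),s,(348,121.2)))
delta(.458,.005,.043)
a=cv2.resize(t["img"][205:285,270:350],(400,400),interpolation=cv2.INTER_CUBIC)
b=cv2.resize(s["img"][140:260,280:360],(300,450),interpolation=cv2.INTER_CUBIC)
o=np.zeros((450,700,3),np.uint8);o[:400,:400]=a;o[:,400:]=b
cv2.imwrite("pics/dish.png",np.clip(o*1.6,0,255).astype(np.uint8))
```

```text
(array([ 0.42376425, -0.28409344,  0.1627539 ]), np.float64(0.0025680769067997116))
rot [0.    0.    0.001] d [-0.0003 -0.0037  0.0045] tcp [0.4577 0.0087 0.0475] F [-0.4  0.3 -1.8]
```

View pics/dish.png

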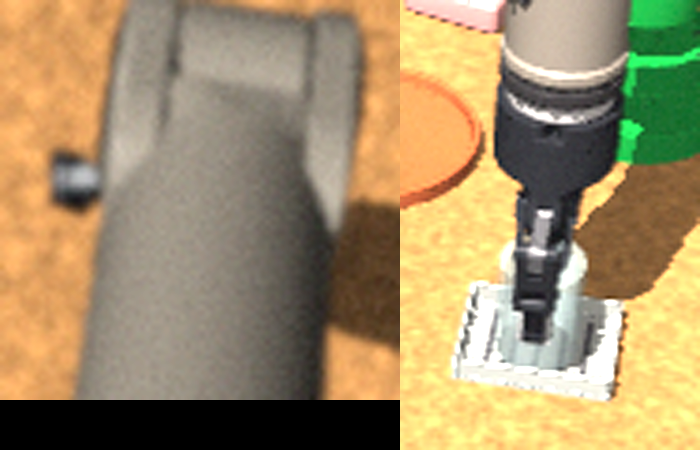

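The jar is well inside the dish in the side view, about 4–5 mm above its floor. Lowering to contact.

In the tool's units: -0.002 m is -0.04, 0.002 m is 0.04.

>>> shift_gripper(steps=[0,0,0,0,-0.04,0.04,0.045,0,0,0,0,-0.04,0.08,0.045,0,0,0,0,-0.04,0.08,0.045])

```text
time_s: 8.5
tcp_pos: [0.4577, 0.0064, 0.0433]
tool_rot: [-3.141, 0.0, -3.141]
contact_force: [0.5, -0.1, -0.0]
width: 0.056
grip_force: 32.4
```

>>> shift_gripper(steps=[0,0,0,0,0,0.02,0.045,0,0,0,0,0,0.02,0.045])

```text
time_s: 8.75
tcp_pos: [0.4578, 0.0063, 0.0432]
tool_rot: [3.141, 0.0, -3.141]
contact_force: [-1.7, -1.6, 8.9]
width: 0.0562
grip_force: 32.7
```

>>> shift_gripper(steps=[0,0,0,0,0,0,0.06,0,0,0,0,0,0,0.07,0,0,0,0,0,0,0.08,0,0,0,0,0,0,0.085,0,0,0,0,0,0,0.085])

```text
time_s: 9.38
tcp_pos: [0.4575, 0.0067, 0.0422]
tool_rot: [-3.142, -0.0, -3.14]
contact_force: [-0.4, -0.7, -0.1]
width: 0.0851
grip_force: 0.0
```

>>> shift_gripper(steps=[0,0,0,0,0,-0.6,0.085,0,0,0,0,0,-1.4,0.085,0,0,0,0,0,-2.4,0.085,0,0,0,0,0,-3.2,0.085,0,0,0,0,0,-3.4,0.085])

```text
time_s: 10.0
tcp_pos: [0.4593, 0.0066, 0.215]
tool_rot: [3.14, 0.006, -3.14]
contact_force: [0.6, -1.1, -0.3]
width: 0.0851
grip_force: 0.0
```

Run:
```python
from h import *;delta(.4235,-.282,.19)
```

```text
rot [0.001 0.006 0.001] d [ 0.0363 -0.2886  0.0245] tcp [0.4593 0.0066 0.215 ] F [ 0.6 -1.1 -0.3]
```

In the tool's units: -0.288 m is -5.76, -0.27 m is -5.4.

>>> shift_gripper(steps=[0,0,0,0.12,-1,0,0.06,0,0,0,0.24,-2.2,0,0.045,0,0,0,0.4,-3.4,0,0.045,0,0,0,0.56,-4.6,0,0.045,0,0,0,0.72,-5.4,0,0.045,0,0,0,0.72,-5.76,0,0.045,0,0,0,0.72,-5.76,0,0.045,0,0,0,0.72,-5.76,0,0.045])

```text
time_s: 11.0
tcp_pos: [0.422, -0.2797, 0.2114]
tool_rot: [3.14, -0.001, -3.139]
contact_force: [-0.5, 0.7, -0.1]
width: 0.0447
grip_force: 0.0
```

Run:
```python
from h import *
from workcell import robot
delta(.4235,-.283,.138)
t,s=[robot.read_camera(n) for n in("top","side")]
a=cv2.resize(t["img"][215:275,280:340],(300,300),interpolation=cv2.INTER_CUBIC)
b=cv2.resize(s["img"][60:250,280:390],(260,450),interpolation=cv2.INTER_CUBIC)
o=np.zeros((450,560,3),np.uint8);o[:300,:300]=a;o[:,300:]=b
cv2.imwrite("pics/d2.png",np.clip(o*1.6,0,255).astype(np.uint8))
```

```text
rot [ 0.002 -0.001  0.003] d [-0.0016 -0.0034  0.0734] tcp [ 0.422  -0.2797  0.2114] F [-0.5  0.7 -0.1]
```

View pics/d2.png

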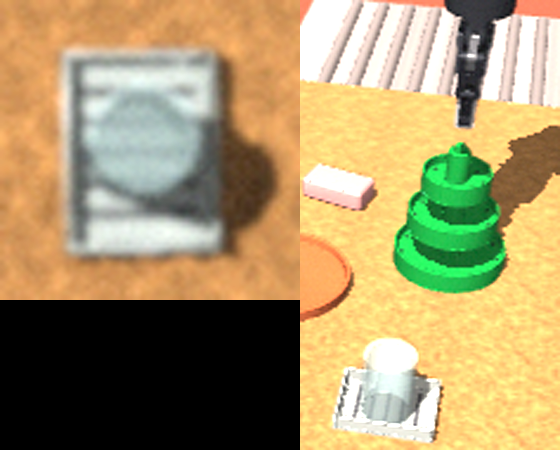

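The jar stands mouth-down inside the dish, with its top at about (308,243) in top. The gripper is above the hub, so I'll descend for the small tier.

In the tool's units: 0.072 m is 1.44, 0.07 m is 1.4.

>>> shift_gripper(steps=[0,0,0.003,-0.04,-0.06,0.3,0.045,0,0,0.003,-0.04,-0.06,0.6,0.045,0,0,0.003,-0.04,-0.06,0.9,0.045,0,0,0.003,-0.04,-0.06,1.2,0.045,0,0,0.003,-0.04,-0.06,1.4,0.045,0,0,0.003,-0.04,-0.06,1.44,0.045,0,0,0.003,-0.04,-0.06,1.44,0.045])

```text
time_s: 11.98
tcp_pos: [0.4241, -0.2846, 0.1405]
tool_rot: [-3.141, 0.0, 3.14]
contact_force: [-0.1, -0.1, -0.1]
width: 0.045
grip_force: 0.0
```

>>> shift_gripper(steps=[0,0,0,0,0,0,0.035,0,0,0,0,0,0,0.028,0,0,0,0,0,0,0.02,0,0,0,0,0,0,0.02,0,0,0,0,0,0,0.02], squeeze=35)

```text
time_s: 12.6
tcp_pos: [0.4243, -0.2848, 0.1409]
tool_rot: [-3.141, 0.001, 3.14]
contact_force: [0.1, -1.2, 4.5]
width: 0.027
grip_force: 34.6
```

>>> shift_gripper(steps=[0,0,0,0,0,-0.1,0.02,0,0,0,0,0,-0.24,0.02,0,0,0,0,0,-0.44,0.02,0,0,0,0,0,-0.7,0.02,0,0,0,0,0,-1,0.02,0,0,0,0,0,-1.2,0.02,0,0,0,0,0,-1.2,0.02])

```text
time_s: 13.48
tcp_pos: [0.4245, -0.2848, 0.2015]
tool_rot: [-3.141, 0.002, 3.14]
contact_force: [0.1, -0.2, -1.2]
width: 0.0272
grip_force: 34.4
```

Run:
```python
from h import *
from workcell import robot
delta(.6137,.21,.2)
s=robot.read_camera("side")
cv2.imwrite("pics/l2.png",np.clip(cv2.resize(s["img"][60:250,280:390],(330,570))*1.5,0,255).astype(np.uint8))
```

```text
rot [-0.001  0.002 -0.002] d [-0.1883  0.4951  0.0014] tcp [ 0.4245 -0.2848  0.2015] F [ 0.1 -0.2 -1.2]
```

View pics/l2.png

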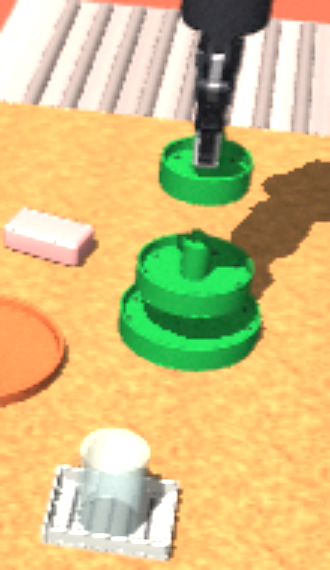

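Only the small tier came up, and it hangs level. Medium's spigot tip is at about pixel (344,139) in side. Traversing to the small saucer.

>>> shift_gripper(steps=[0,0,0,-0.2,0.6,0,0.02,0,0,0,-0.56,1.6,0,0.02,0,0,0,-0.96,2.7,0,0.02,0,0,0,-1.36,3.8,0,0.02,0,0,0,-1.8,4.9,0,0.02,0,0,0,-2.2,6,0,0.02,0,0,0,-2.6,7.1,0,0.02,0,0,0,-3,8.2,0,0.02])

```text
time_s: 14.52
tcp_pos: [0.5746, 0.1271, 0.1995]
tool_rot: [-3.141, -0.001, 3.14]
contact_force: [-0.0, -0.2, -0.1]
width: 0.0269
grip_force: 34.5
```

Run:
```python
from h import *
delta(.6137,.21,.06)
```

```text
rot [-0.    -0.001 -0.002] d [-0.0391  0.083   0.1394] tcp [0.5746 0.1271 0.1995] F [-0.  -0.2 -0.1]
```

>>> shift_gripper(steps=[0,0,0,-0.36,0.8,0,0.02,0,0,0,-0.68,1.5,0,0.02,0,0,0,-0.78,1.68,0.2,0.02,0,0,0,-0.78,1.68,1,0.02,0,0,0,-0.78,1.68,1.8,0.02,0,0,0,-0.78,1.68,2.4,0.02,0,0,0,-0.78,1.68,2.7,0.02,0,0,0,-0.78,1.68,2.7,0.02])

```text
time_s: 15.52
tcp_pos: [0.6128, 0.2082, 0.064]
tool_rot: [-3.14, -0.003, 3.139]
contact_force: [-0.4, -0.2, -0.3]
width: 0.027
grip_force: 34.6
```

Run:
```python
from h import *
from workcell import robot
delta(.6137,.21,.042)
s=robot.read_camera("side")
cv2.imwrite("pics/p2.png",np.clip(cv2.resize(s["img"][200:320,180:320],(560,480))*1.5,0,255).astype(np.uint8))
```

```text
rot [-0.001 -0.003 -0.003] d [-0.0009  0.0018  0.022 ] tcp [0.6128 0.2082 0.064 ] F [-0.4 -0.2 -0.3]
```

View pics/p2.png

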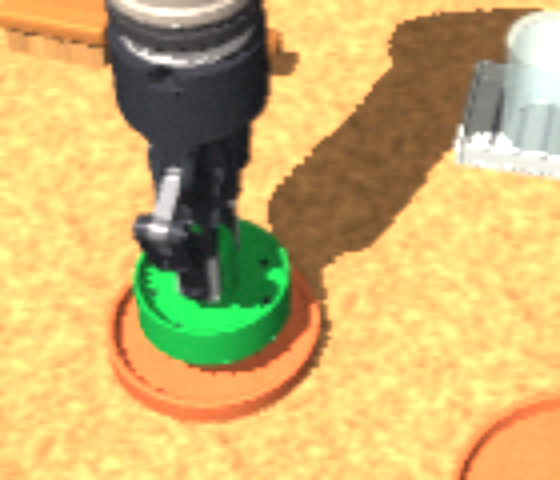

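The tier is over the small saucer, about 22 mm up, and centred in x. Lowering.

In the tool's units: 0.02 m is 0.4, 0.018 m is 0.36.

>>> shift_gripper(steps=[0,0,0,0,0.02,0.16,0.02,0,0,0,0,0.02,0.28,0.02,0,0,0,0,0.02,0.36,0.02,0,0,0,0,0.02,0.4,0.02,0,0,0,0,0.02,0.4,0.02])

```text
time_s: 16.2
tcp_pos: [0.6137, 0.2103, 0.0452]
tool_rot: [-3.141, -0.0, 3.14]
contact_force: [0.7, 0.4, -1.4]
width: 0.0272
grip_force: 34.6
```

>>> shift_gripper(steps=[0,0,0,0,0,0.02,0.02,0,0,0,0,0,0.02,0.02])

```text
time_s: 16.45
tcp_pos: [0.6138, 0.2103, 0.0444]
tool_rot: [3.142, 0.0, 3.14]
contact_force: [0.6, 0.6, -0.4]
width: 0.0267
grip_force: 34.6
```

>>> shift_gripper(steps=[0,0,0,0,0,0.02,0.02,0,0,0,0,0,0.04,0.02,0,0,0,0,0,0.04,0.02])

```text
time_s: 16.82
tcp_pos: [0.6139, 0.2103, 0.0425]
tool_rot: [3.142, 0.0, 3.14]
contact_force: [-0.2, -0.2, 0.5]
width: 0.027
grip_force: 34.6
```

>>> shift_gripper(steps=[0,0,0,0,0,0.02,0.02,0,0,0,0,0,0.02,0.02])

```text
time_s: 17.08
tcp_pos: [0.614, 0.2102, 0.0423]
tool_rot: [3.141, 0.0, 3.14]
contact_force: [-2.0, -0.8, 5.5]
width: 0.0265
grip_force: 34.9
```

In the tool's units: -0.13 m is -2.6, -0.09 m is -1.8.

>>> shift_gripper(steps=[0,0,0,0,0,0,0.034,0,0,0,0,0,0,0.042,0,0,0,0,0,0,0.042,0,0,0,0,0,-0.4,0.042,0,0,0,0,0,-1,0.042,0,0,0,0,0,-1.8,0.042,0,0,0,0,0,-2.6,0.042,0,0,0,0,0,-2.6,0.042])

```text
time_s: 18.08
tcp_pos: [0.6171, 0.2106, 0.1776]
tool_rot: [3.138, 0.011, 3.14]
contact_force: [0.6, -0.0, 0.9]
width: 0.0422
grip_force: 0.0
```

Run:
```python
from h import *
from workcell import robot
delta(.4245,-.284,.17)
t,s=[robot.read_camera(n) for n in("top","side")]
a=cv2.resize(t["img"][160:300,200:470],(540,280),interpolation=cv2.INTER_CUBIC)
b=cv2.resize(s["img"][110:190,315:385],(315,360),interpolation=cv2.INTER_CUBIC)
c=cv2.resize(t["img"][230:290,390:460],(350,300),interpolation=cv2.INTER_CUBIC)
d=cv2.resize(s["img"][220:320,180:290],(275,250),interpolation=cv2.INTER_CUBIC)
o=np.zeros((590,800,3),np.uint8);o[:280,:540]=a;o[285:585,:350]=c;o[230:,485:]=0;o[230:590,485:]=b
o[:228,541:541+251]=cv2.resize(d,(251,228))
cv2.imwrite("pics/m.png",np.clip(o*1.7,0,255).astype(np.uint8))
```

```text
rot [ 0.003  0.011 -0.002] d [ 0.1918 -0.495   0.0039] tcp [0.6171 0.2106 0.1776] F [ 0.6 -0.   0.9]
```

View pics/m.png

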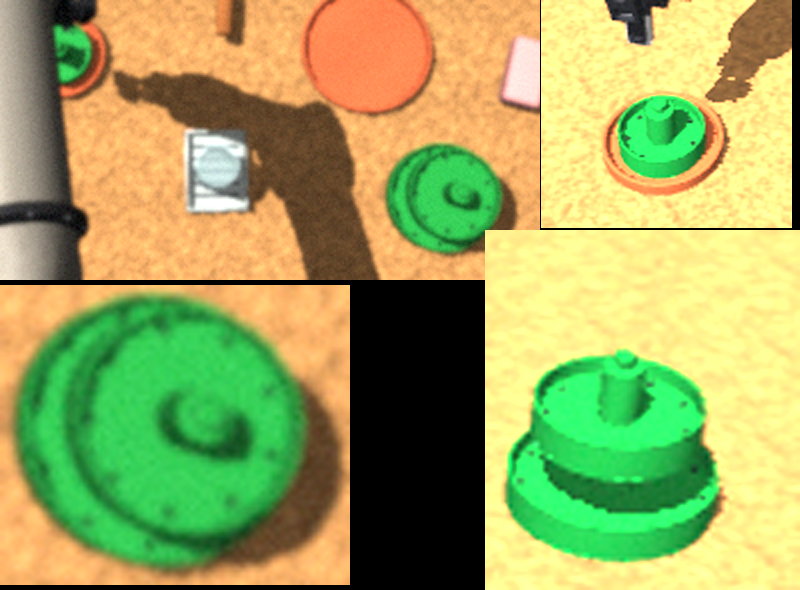

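The small tier sits flat in its saucer. The medium spigot tip is at (432.4,254.4) in top and (346.6,138.2) in side.

In the tool's units: -0.44 m is -8.8, -0.392 m is -7.84.

>>> shift_gripper(steps=[0,0,0,0.4,-1,0,0.045,0,0,0,0.84,-2.16,0,0.045,0,0,0,1.28,-3.3,0,0.045,0,0,0,1.72,-4.44,0,0.045,0,0,0,2.16,-5.6,0,0.045,0,0,0,2.6,-6.7,0,0.045,0,0,0,3.04,-7.84,0,0.045,0,0,0,3.4,-8.8,0,0.045])

```text
time_s: 19.18
tcp_pos: [0.4408, -0.2311, 0.1705]
tool_rot: [3.141, -0.002, 3.138]
contact_force: [1.1, -0.6, 0.1]
width: 0.0451
grip_force: 0.0
```

Run:
```python
from h import *
from workcell import robot
t,s=[robot.read_camera(n) for n in("top","side")]
print(tri(t,(432.4,254.4),s,(346.6,138.2)))
delta(.4243,-.284,.165)
```

```text
(array([ 0.42406007, -0.2877638 ,  0.10718711]), np.float64(0.00739162322170092))
rot [-0.004 -0.003 -0.015] d [ 0.0132 -0.0476  0.0063] tcp [ 0.4382 -0.2366  0.171 ] F [ 0.1  0.5 -0.1]
```

>>> shift_gripper(steps=[0,0,-0.01,0.16,-0.6,0,0.045,0,0,-0.01,0.26,-0.94,0,0.045,0,0,-0.01,0.26,-0.94,0,0.045,0,0,-0.01,0.26,-0.94,0,0.045])

```text
time_s: 19.77
tcp_pos: [0.4302, -0.2747, 0.1706]
tool_rot: [3.14, -0.001, -3.132]
contact_force: [1.2, 0.1, 0.4]
width: 0.0448
grip_force: 0.0
```

```bash
python3 - <<'E'
from h import *
from workcell import robot
t,s=[robot.read_camera(n) for n in("top","side")]
print(plane(t,(432.4,254.4),.112),plane(s,(346.6,138.2),.112))
delta(.4243,-.284,.089)
cv2.imwrite("pics/m2.png",np.clip(cv2.resize(s["img"][80:190,300:400],(500,550))*1.5,0,255).astype(np.uint8))
E
```

```text
[[ 0.42744996 -0.28645904]] [[ 0.42015189 -0.27912127]]
rot [ 0.001 -0.001  0.011] d [ 0.0062 -0.0093  0.0819] tcp [ 0.4305 -0.2747  0.1709] F [ 0.2  0.7 -0.4]
```

View pics/m2.png

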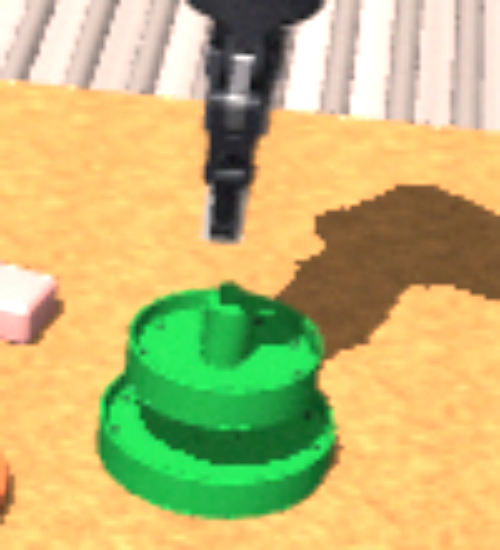

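>>> shift_gripper(steps=[0,0,0.011,0.12,-0.16,0,0.045,0,0,0.011,0.12,-0.16,0.3,0.045,0,0,0.011,0.12,-0.16,0.7,0.045,0,0,0.011,0.12,-0.16,1.1,0.045,0,0,0.011,0.12,-0.16,1.4,0.045,0,0,0.011,0.12,-0.16,1.6,0.045,0,0,0.011,0.12,-0.16,1.6,0.045])

```text
time_s: 20.75
tcp_pos: [0.4236, -0.2842, 0.0905]
tool_rot: [3.141, -0.001, 3.139]
contact_force: [0.1, -0.5, 0.6]
width: 0.0449
grip_force: 0.0
```

>>> shift_gripper(steps=[0,0,0,0,0,0,0.035,0,0,0,0,0,0,0.028,0,0,0,0,0,0,0.02,0,0,0,0,0,0,0.02,0,0,0,0,0,0,0.02], squeeze=35)

```text
time_s: 21.38
tcp_pos: [0.4246, -0.2851, 0.0921]
tool_rot: [-3.14, 0.002, 3.139]
contact_force: [-0.4, -0.7, 5.9]
width: 0.0269
grip_force: 34.5
```

>>> shift_gripper(steps=[0,0,0,0,0,-0.1,0.02,0,0,0,0,0,-0.24,0.02,0,0,0,0,0,-0.44,0.02,0,0,0,0,0,-0.8,0.02,0,0,0,0,0,-1.2,0.02,0,0,0,0,0,-1.6,0.02,0,0,0,0,0,-1.6,0.02])

```text
time_s: 22.25
tcp_pos: [0.425, -0.2853, 0.1731]
tool_rot: [-3.14, 0.004, 3.139]
contact_force: [-0.1, 0.3, -1.9]
width: 0.0271
grip_force: 34.5
```

Run:
```python
from h import *
from workcell import robot
delta(.395,.2825,.173)
s=robot.read_camera("side")
cv2.imwrite("pics/m3.png",np.clip(cv2.resize(s["img"][80:250,290:400],(350,540))*1.5,0,255).astype(np.uint8))
```

```text
rot [-0.002  0.004 -0.003] d [ 0.0315  0.5677 -0.0011] tcp [ 0.425  -0.2853  0.1731] F [-0.1  0.3 -1.9]
```

View pics/m3.png

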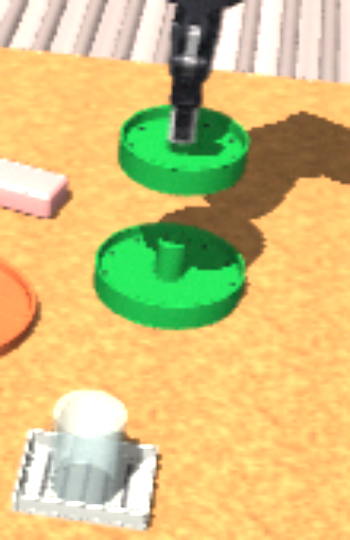

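The medium tier came off alone and level, and the large tier stayed put. On to the medium saucer; I have one picture left, so from here I'll check with numbers.

In the tool's units: 0.43 m is 8.6, 0.37 m is 7.4.

>>> shift_gripper(steps=[0,0,0,0,0.6,0,0.02,0,0,0,0,1.6,0,0.02,0,0,0,0,2.7,0,0.02,0,0,0,0,3.8,0,0.02,0,0,0,0,5,0,0.02,0,0,0,0,6.2,0,0.02,0,0,0,0.2,7.4,0,0.02,0,0,0,0.4,8.6,0,0.02])

```text
time_s: 23.3
tcp_pos: [0.404, 0.1473, 0.1705]
tool_rot: [-3.141, -0.001, 3.139]
contact_force: [0.5, 0.1, -0.7]
width: 0.0269
grip_force: 34.7
```

Run:
```python
from h import *
delta(.395,.2825,.08)
```

```text
rot [-0.001 -0.001 -0.003] d [0.0092 0.1353 0.0904] tcp [0.404  0.1473 0.1705] F [ 0.5  0.1 -0.7]
```

>>> shift_gripper(steps=[0,0,0,0.08,1.2,0,0.02,0,0,0,0.14,2.2,0,0.02,0,0,0,0.18,2.7,0,0.02,0,0,0,0.18,2.7,0.6,0.02,0,0,0,0.18,2.7,1.2,0.02,0,0,0,0.18,2.7,1.8,0.02,0,0,0,0.18,2.7,2.1,0.02,0,0,0,0.18,2.7,2.1,0.02])

```text
time_s: 24.3
tcp_pos: [0.3955, 0.2798, 0.065]
tool_rot: [-3.139, -0.003, 3.139]
contact_force: [-0.6, -0.2, -0.5]
width: 0.0271
grip_force: 34.8
```

Run:
```python
from h import *
from workcell import robot
delta(.395,.2825,.045)
s=robot.read_camera("side")
k=max(blobs(mask(s["img"],"green"),200,(280,250,380,390)),key=len)
print(k.min(0),k.max(0))
for z in(.03,.05):print(z,circ(plane(s,k[k[:,1]>k[:,1].mean()],z)))
```

```text
rot [-0.002 -0.003 -0.003] d [0.0005 0.0027 0.02  ] tcp [0.3955 0.2798 0.065 ] F [-0.6 -0.2 -0.5]
[302 292] [358 346]
0.03 (array([0.38974411, 0.2964876 ]), np.float64(0.04356700444792635))
0.05 (array([0.38981388, 0.31050845]), np.float64(0.04235653287854552))
```

In the tool's units: 0.018 m is 0.36, 0.016 m is 0.32.

>>> shift_gripper(steps=[0,0,0,0,0.04,0.12,0.02,0,0,0,0,0.04,0.24,0.02,0,0,0,0,0.04,0.32,0.02,0,0,0,0,0.04,0.36,0.02,0,0,0,0,0.04,0.36,0.02])

```text
time_s: 24.98
tcp_pos: [0.3965, 0.2826, 0.0482]
tool_rot: [-3.141, -0.0, 3.139]
contact_force: [0.4, -0.8, -1.0]
width: 0.0274
grip_force: 34.8
```

>>> shift_gripper(steps=[0,0,0,0,0,0.02,0.02,0,0,0,0,0,0.04,0.02,0,0,0,0,0,0.04,0.02])

```text
time_s: 25.35
tcp_pos: [0.3965, 0.2826, 0.0463]
tool_rot: [-3.142, -0.0, 3.139]
contact_force: [-0.2, -0.2, -0.7]
width: 0.0271
grip_force: 34.8
```

The rows are not in the units I measure in: shifts go in units of 50 mm. I convert before sending: 0.001 m is 0.02.

>>> shift_gripper(steps=[0,0,0,0,0,0.02,0.02,0,0,0,0,0,0.02,0.02])

```text
time_s: 25.6
tcp_pos: [0.3967, 0.2826, 0.0457]
tool_rot: [3.141, 0.0, 3.139]
contact_force: [-1.4, -0.4, 2.1]
width: 0.0269
grip_force: 34.9
```

>>> shift_gripper(steps=[0,0,0,0,0,0.02,0.02,0,0,0,0,0,0.02,0.02])

```text
time_s: 25.85
tcp_pos: [0.3968, 0.2824, 0.045]
tool_rot: [3.141, 0.0, 3.138]
contact_force: [-1.4, -3.4, 6.5]
width: 0.0269
grip_force: 35.2
```

In the tool's units: -0.13 m is -2.6, -0.09 m is -1.8.

>>> shift_gripper(steps=[0,0,0,0,0,0,0.034,0,0,0,0,0,0,0.045,0,0,0,0,0,0,0.045,0,0,0,0,0,-0.4,0.045,0,0,0,0,0,-1,0.045,0,0,0,0,0,-1.8,0.045,0,0,0,0,0,-2.6,0.045,0,0,0,0,0,-2.6,0.045])

```text
time_s: 26.85
tcp_pos: [0.3989, 0.2843, 0.1776]
tool_rot: [3.136, 0.006, 3.139]
contact_force: [0.5, -0.0, -0.3]
width: 0.0449
grip_force: 0.0
```

Run:
```python
from h import *
from workcell import robot
delta(.424,-.285,.17)
t,s=[robot.read_camera(n) for n in("top","side")]
def sat(c,box):
    m=np.zeros(c["img"].shape[:2],np.uint8);x0,y0,x1,y1=box
    m[y0:y1,x0:x1]=mask(c["img"],"green")[y0:y1,x0:x1]
    return max(blobs(m,50,(0,0,560,420)),key=len)
a=sat(t,(380,220,470,300));print("top",cv2.minEnclosingCircle(a),circ(plane(t,a,.026)))
b=sat(s,(310,110,390,195));e=cv2.fitEllipse(b);print("side",e,b.min(0),b.max(0))
o,r=circ(plane(s,b[b[:,1]>170],0));print("side base arc",o,r)
```

```text
rot [ 0.005  0.006 -0.003] d [-0.0266 -0.5692  0.0048] tcp [0.3989 0.2843 0.1776] F [ 0.5 -0.  -0.3]
top ((421.0531921386719, 258.9148864746094), 28.302223205566406) (array([ 0.42233004, -0.28265435]), np.float64(0.06884127333778224))
side ((322.29302978515625, 163.26226806640625), (4.665953636169434, 22.874130249023438), 4.429843425750732) [320 154] [325 175]
side base arc [ 0.47801883 -0.25527459] 0.007353152666671261
```

In the tool's units: -0.47 m is -9.4, -0.41 m is -8.2.

>>> shift_gripper(steps=[0,0,0,-0.4,-1,0,0.045,0,0,0,-0.48,-2.2,0,0.045,0,0,0,-0.48,-3.4,0,0.045,0,0,0,-0.48,-4.6,0,0.045,0,0,0,-0.48,-5.8,0,0.045,0,0,0,-0.48,-7,0,0.045,0,0,0,-0.48,-8.2,0,0.045,0,0,0,-0.48,-9.4,0,0.045])

```text
time_s: 27.95
tcp_pos: [0.418, -0.1885, 0.1728]
tool_rot: [3.141, -0.003, 3.139]
contact_force: [0.9, 0.3, -0.3]
width: 0.045
grip_force: 0.0
```

>>> shift_gripper(steps=[0,0,0,0,-1,0,0.045,0,0,0,0,-1.9,0,0.045,0,0,0,0,-1.9,0.6,0.045,0,0,0,0,-1.9,1.2,0.045,0,0,0,0,-1.9,1.2,0.045])

```text
time_s: 28.58
tcp_pos: [0.416, -0.2805, 0.1107]
tool_rot: [3.138, -0.008, 3.138]
contact_force: [1.0, -0.4, -0.2]
width: 0.0451
grip_force: 0.0
```

Run:
```python
from h import *
delta(.423,-.283,.0385)
```

```text
rot [ 0.004 -0.008 -0.004] d [-0.0076 -0.0028  0.0722] tcp [ 0.416  -0.2805  0.1107] F [ 1.  -0.4 -0.2]
```

In the tool's units: -0.003 m is -0.06, -0.001 m is -0.02.

>>> shift_gripper(steps=[0,0,0,-0.06,-0.02,0,0.045,0,0,0,-0.06,-0.02,0,0.045,0,0,0,-0.06,-0.02,0,0.045])

```text
time_s: 28.95
tcp_pos: [0.4227, -0.2837, 0.1152]
tool_rot: [-3.141, 0.002, 3.139]
contact_force: [0.4, 0.4, 1.5]
width: 0.0452
grip_force: 0.0
```

Run:
```python
from h import *
delta(.423,-.283,.0385)
```

```text
rot [-0.001  0.002 -0.002] d [-0.0002  0.0008  0.0767] tcp [ 0.4227 -0.2837  0.1152] F [0.4 0.4 1.5]
```

>>> shift_gripper(steps=[0,0,0,0,0.02,0.4,0.045,0,0,0,0,0.02,0.8,0.045,0,0,0,0,0.02,1.1,0.045,0,0,0,0,0.02,1.36,0.045,0,0,0,0,0.02,1.52,0.045,0,0,0,0,0.02,1.52,0.045,0,0,0,0,0.02,1.52,0.045])

```text
time_s: 29.82
tcp_pos: [0.4224, -0.2828, 0.0387]
tool_rot: [-3.141, 0.001, 3.139]
contact_force: [-0.4, -0.4, -0.6]
width: 0.0452
grip_force: 0.0
```

>>> shift_gripper(steps=[0,0,0,0,0,0,0.035,0,0,0,0,0,0,0.028,0,0,0,0,0,0,0.02,0,0,0,0,0,0,0.02,0,0,0,0,0,0,0.02], squeeze=35)

```text
time_s: 30.45
tcp_pos: [0.4226, -0.2834, 0.0391]
tool_rot: [-3.14, 0.002, 3.139]
contact_force: [-1.0, -1.1, 5.3]
width: 0.0269
grip_force: 34.4
```

In the tool's units: -0.07 m is -1.4, -0.18 m is -3.6.

>>> shift_gripper(steps=[0,0,0,0,0,-0.2,0.02,0,0,0,0,0,-0.6,0.02,0,0,0,0,0,-1.1,0.02,0,0,0,0,0,-1.4,0.02,0,0,0,-0.8,0.36,-1.4,0.02,0,0,0,-1.8,0.8,-1.4,0.02,0,0,0,-2.8,1.24,-1.4,0.02,0,0,0,-3.6,1.58,-1.4,0.02])

```text
time_s: 31.45
tcp_pos: [0.6039, -0.2011, 0.1075]
tool_rot: [3.14, -0.001, 3.141]
contact_force: [-0.4, 0.2, -1.4]
width: 0.0267
grip_force: 34.7
```

>>> shift_gripper(steps=[0,0,0,-0.36,0.16,0,0.02,0,0,0,-0.36,0.16,0,0.02,0,0,0,-0.36,0.16,0.4,0.02,0,0,0,-0.36,0.16,0.7,0.02,0,0,0,-0.36,0.16,0.8,0.02,0,0,0,-0.36,0.16,0.8,0.02])

```text
time_s: 32.2
tcp_pos: [0.6194, -0.1961, 0.0675]
tool_rot: [3.141, -0.001, 3.138]
contact_force: [0.4, -0.3, -1.7]
width: 0.0263
grip_force: 34.7
```

Run:
```python
from h import *
delta(.6207,-.1965,.046)
```

```text
rot [ 0.001 -0.001 -0.004] d [-0.0013 -0.0004  0.0215] tcp [ 0.6194 -0.1961  0.0675] F [ 0.4 -0.3 -1.7]
```

>>> shift_gripper(steps=[0,0,0,-0.02,0,0.14,0.02,0,0,0,-0.02,0,0.26,0.02,0,0,0,-0.02,0,0.36,0.02,0,0,0,-0.02,0,0.4,0.02,0,0,0,-0.02,0,0.4,0.02])

```text
time_s: 32.83
tcp_pos: [0.6212, -0.1959, 0.0481]
tool_rot: [3.141, -0.0, 3.139]
contact_force: [1.1, 0.6, -1.9]
width: 0.0266
grip_force: 34.7
```

>>> shift_gripper(steps=[0,0,0,0,0,0.02,0.02,0,0,0,0,0,0.04,0.02,0,0,0,0,0,0.04,0.02])

```text
time_s: 33.2
tcp_pos: [0.6212, -0.1959, 0.0463]
tool_rot: [3.142, -0.0, 3.139]
contact_force: [-0.6, -0.2, -1.6]
width: 0.0268
grip_force: 34.7
```

>>> shift_gripper(steps=[0,0,0,0,0,0.02,0.02,0,0,0,0,0,0.02,0.02])

```text
time_s: 33.45
tcp_pos: [0.6212, -0.1959, 0.0452]
tool_rot: [3.142, -0.0, 3.139]
contact_force: [0.2, -0.4, -1.9]
width: 0.027
grip_force: 34.7
```

>>> shift_gripper(steps=[0,0,0,0,0,0.02,0.02,0,0,0,0,0,0.02,0.02])

```text
time_s: 33.7
tcp_pos: [0.6213, -0.196, 0.0444]
tool_rot: [-3.142, 0.0, 3.139]
contact_force: [0.1, -0.1, -1.3]
width: 0.0267
grip_force: 34.6
```

>>> shift_gripper(steps=[0,0,0,0,0,0.02,0.02,0,0,0,0,0,0.02,0.02])

```text
time_s: 33.95
tcp_pos: [0.6214, -0.196, 0.0442]
tool_rot: [3.141, 0.0, 3.139]
contact_force: [-2.2, 1.6, 4.6]
width: 0.0269
grip_force: 35.2
```

In the tool's units: -0.16 m is -3.2, -0.11 m is -2.2.

>>> shift_gripper(steps=[0,0,0,0,0,0,0.034,0,0,0,0,0,0,0.045,0,0,0,0,0,0,0.045,0,0,0,0,0,-0.4,0.045,0,0,0,0,0,-1.2,0.045,0,0,0,0,0,-2.2,0.045,0,0,0,0,0,-3.2,0.045,0,0,0,0.6,-0.6,-3.2,0.045])

```text
time_s: 34.95
tcp_pos: [0.5968, -0.2241, 0.2101]
tool_rot: [-3.139, 0.013, -3.136]
contact_force: [1.2, -1.1, -1.2]
width: 0.0448
grip_force: 0.0
```

>>> shift_gripper(steps=[0,0,0,1,-0.6,0,0.045,0,0,0,2,-1.2,0,0.045,0,0,0,3,-1.8,0,0.045,0,0,0,3.6,-2.2,0,0.045,0,0,0,3.6,-2.2,0,0.045,0,0,0,3.6,-2.2,0,0.045])

```text
time_s: 35.7
tcp_pos: [0.412, -0.3351, 0.2043]
tool_rot: [3.142, 0.002, 3.14]
contact_force: [-0.4, 0.3, 0.7]
width: 0.0448
grip_force: 0.0
```

Run:
```python
from h import *
from workcell import robot
t,s=[robot.read_camera(n)["img"] for n in("top","side")]
a=cv2.resize(t[90:300,130:450],(800*420//800,276));b=cv2.resize(s[95:385,170:400],(376,474))
o=np.zeros((474,800,3),np.uint8);o[:276,:420]=a;o[:,424:]=b
cv2.imwrite("pics/end.png",np.clip(o*1.5,0,255).astype(np.uint8))
for k in blobs(mask(t,"green"),100,(0,0,560,420)):
    c=robot.read_camera("top");o,r=circ(plane(c,cv2.convexHull(k)[:,0],.031));print(np.round(o,4),round(r,4))
```

```text
[0.3962 0.2831] 0.0549
[0.614  0.2117] 0.0417
[ 0.6203 -0.1925] 0.0691
```

View pics/end.png

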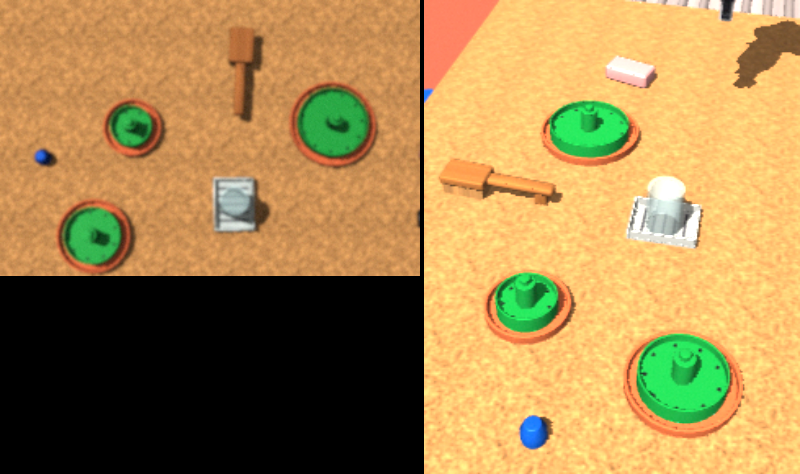

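All three tiers sit flat and centred in their own saucers. The jar stands in the dish, and the brush and cap haven't moved.

```bash
python3 -c "
from workcell import robot
print(robot.sign_off())"
```

```text
the job is handed in; nothing more can be done
None
```

The job is handed in at about 36 s on the robot's clock: the jar stands mouth-down in the soap dish, each tier lies flat and upright in its own saucer, and the final picture shows the brush and cap where they were.

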